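Cover the sample shaker and flip its locking toggle to run

ROBOT

A 7-joint arm with a two-finger parallel gripper is mounted at the origin on a cart in front of the work surface, level with it; the furniture and walls round the work are solid. World frame = base frame: x ahead of the robot, y to its left, z up, the work surface at z = 0. Lengths are in m, angles in rad, forces in N, time in s.
With the tool pointing down it reaches from about 0.425 to 0.925 m from the base axis. Payload 6.8 kg.
Tool frame: the origin (TCP) lies at the very end of the fingers, on their centre line; the grasp point (between the pads) lies 19 mm behind it; y points along the fingers, z is the direction in which the jaws open and shut, and the axes are right-handed (so a half turn about y gives the same grasp; the last joint's range is limited). The gripper opens to 85 mm and grips with 20 to 120 N. Pads are 22 mm wide; open, the fingers measure 114 mm over their backs; the gripper's body (76 mm by 85 mm) begins 54 mm behind the grasp point. The pads swing forward as they close: fully open they stand 13 mm farther back than shut.
Start: joints at [-1.255, 0.477, 0.022, 1.555, -0.011, 1.109, -0.083], TCP at [0.278, 0.615, 0.231] pointing down, gripper open.
Joint ranges: [-2.96, 2.96], [-0.34, 2.1], [-1.41, 1.46], [0.24, 2.44], [-1.37, 4.51], [0.17, 1.92], [-2.96, 2.96]. Speed limits (rad/s): [2.39, 2.39, 3.14, 3.14, 3.14, 3.14, 3.14].

INTERFACE

Orientations are given as a unit quaternion [w, x, y, z].
In Python, from station import * gives the robot as it stands.
- The arm moves only by the shell command python3 -m jog 'ROWS' [OPENING] [FORCE]. ROWS is JSON, a list of rows, each a list of 2 entries, a list of its own where there are three numbers: the shift along the tool's x, y, z in mm, then the turn about the tool's y in rad. A call has 1 to 20 rows; each row is the pose to reach, as a shift and turn from the pose commanded when the call began, along the tool's axes at that moment; what a row does not reach only later rows make up. A row lasts 1/12 s, in which the tool goes at most 41.7 mm and 7.16 degrees, less where a joint would pass 70% of its speed; a pose out of reach is approached as far as the arm can. A call with a gripper value outside its range is refused whole. OPENING is the finger opening in mm, from 0 to 85.4, set as the call begins (- or left out, the last holds). The fingers move at their own pace and stop on an object; FORCE is the grip in N (left out, the last holds). Time passes only in rows, so rows that repeat a pose let the fingers close. It gives the time, the measured TCP pose, the force and the opening at its end, in the units of the state.
- get_obs(): the state, without advancing time (a new reading comes with each control period).
- read_camera(name): name is "scene" or "top" or "wrist"; returns a dict with "img" (384x512x3 uint8, red, green, blue), "depth" (384x512 float32, m along the optical axis (not along the pixel's ray), 0 where there is no reading), "fx", "fy", "cx", "cy" (pixels), "rvec" (rotation vector, rad) and "tvec" (3), from world to camera coordinates, as OpenCV has them. Camera axes: x right, y down, z forward; pixel columns grow to the right and rows downward; lengths in m; the calibration is good to about 2 mm. The wrist camera is an equidistant fisheye: a pixel r from the principal point sees the ray r / f radians off the axis. A picture is of the moment at which its call begins.
- hand_in(): hands the job in, once; it reports no verdict.
The state is a dict: "t": time; "q": joint angles; "joint_vel": joint speeds; "joint_torque": joint torques, N m; "eef_pos": TCP position; "tool_rot": TCP orientation; "contact_force": force on the tool from outside, world axes, zero at the start; "torque": the same for the moment, N m; "gripper_width": opening from 0.0 (shut) to 1.0 (fully open).
Only numpy, scipy, OpenCV 4.12 (cv2) and the standard library are available. Lean on these libraries where they do the work, as an engineer would, in place of code of your own. Each camera call takes 0.05 s, during which the arm holds its last target.

TASK

Get the sample shaker ready and switch it to run. First pick up the aluminium cover plate by its black grip, keep it level and lower it, without dropping it, over both locating pins until it lies flat on the shaker's grey platform (either way round), and let go. Then pull the red toggle knob outward along its stem to free its lock, flip it over to the green mark, and let it spring back in so that it locks there; leave the other things on the bench where they stand.

Things in the scene. Friction and masses are not known exactly. Their poses are not given: they have to be found in the camera images.
- shaker: Fixed bench shaker, white base 170 (x) x 250 (y) x 30 mm. Origin: centre of its underside on the table; x from its vented front (robot side) to its back, z up. At y +55 mm a grey platform 130 x 100 mm, top at 62 mm, a white tin sunk flush in it; at y -75 mm a black pod 120 x 85 mm, top at 52 mm, carrying the toggle, a red mark at the pod's -x end and a green one at +x.
- seat (a point): Centre of the grey platform's top face (62 mm above the table), axes as the shaker's. The two steel locating pins stand 50 mm from here along the shaker's -x and +x.
- pin_near (a point): Tip of the pin on the shaker's -x side. Both pins: 8 mm in diameter, 16 mm tall above the platform, the last 5 mm tapering to 3 mm at the tip.
- pin_far (a point): Tip of the pin on the shaker's +x side.
- cover: Loose aluminium plate 126 (x) x 96 (y) x 6 mm, about 0.25 kg, flat on the table. Origin: centre of its underside, z up. Two 10.5 mm through holes at x -50 and +50 mm. Amid its top a black grip bar, 50 mm along x, 14 mm thick in y, from 31 to 43 mm above the underside, on a thinner web (10 to 12 mm): grip it across y. A half turn makes no difference. Seated, the pins stand 10 mm out of it.
- hole_a (a point): Centre of the cover's hole at its -x end, at the underside.
- hole_b (a point): Centre of the cover's hole at its +x end, at the underside.
- toggle_pivot (a point): Point on the toggle's hinge axis, which runs along the shaker's y, 60 mm above the table, in the middle of the pod. Axes as the shaker's.
- toggle_knob (a point): Centre of the red flat-sided knob, 22 (x) x 16 (y) mm, 28 mm long along the 10 mm stem, 66 mm from the pivot when pushed in; z points outward along the stem. Grip it from above across the shaker's y; it turns between the finger pads as it swings. Below, two steel lock cheeks stand between the rest positions, up to 33 mm from the pivot, 14 mm to each side of the stem in y.
- toggle_swing (a joint): Hinge of the toggle, rad. 0 = leaning 0.5 rad from upright to the red mark (shaker's -x), locked, the start; 0.5 = upright; 1.0 = leaning 0.5 rad to the green mark (shaker's +x), run. Locked at either end, with about 0.035 rad of play, until the knob is pulled out; light friction holds it elsewhere.
- toggle_pull (a joint): How far the knob is pulled outward along its stem, m: 0 = in (locked), 0.014 = stop; the lock is free from about 0.008 on. A spring draws it in, about 2 N at 0 and 4 N at the stop. Kept out, the toggle swings freely; at either end of the swing it springs in when let go.
- red_vial: Bystander: standing glass vial with red cap, 27 mm in diameter, 85 mm high, beyond the work. Origin at the centre of its underside.
- small_tin: Bystander: small white capped tin, 51 mm in diameter, 27 mm high, beyond the work. Origin at the centre of its underside.
- eraser: Bystander: blue and white eraser, 21 x 46 x 12 mm, beyond the work, to the left. Origin at the centre of its underside.

How it is judged:
On the way, in this order (a step that is already met when the one before it is completed fails the run):
1. the cover has both pins in its holes, its underside within 8 mm of the platform, while the gripper still holds it (horizontal distance between cover and seat below 0.004 m and angle between the x axis of cover and the x axis of shaker, either way round below 0.07 rad and z of cover in the frame of seat below 0.008 m and contact force between the fingers and cover above 0.5 N), for 0.1 s.
2. the cover lies flat on the platform and the gripper has let go of it (horizontal distance between cover and seat below 0.004 m and angle between the x axis of cover and the x axis of shaker, either way round below 0.07 rad and z of cover in the frame of seat below 0.0025 m and angle between cover's own z axis and vertical below 0.04 rad and contact force between the fingers and cover below 0.1 N), for 0.2 s.
3. the toggle knob is pulled outward by more than 6 mm on its locked side (value of joint toggle_pull above 0.006 m and value of joint toggle_swing below 0.25 rad), for 0.02 s.
4. the toggle is over at the green mark and has sprung back in (value of joint toggle_swing above 0.92 rad and value of joint toggle_pull below 0.003 m), for 0.2 s.
At the end, for the whole second after the job is handed in: Cover flat on the platform over both pins (centre within 4 mm, within 0.07 rad either way round, underside within 2.5 mm, tilt under 0.04 rad), at rest; toggle at the green mark (swing above 0.92 rad) and sprung in (pull under 3 mm); vial, tin and eraser upright (all of step 4 and horizontal distance between cover and seat below 0.004 m and angle between the x axis of cover and the x axis of shaker, either way round below 0.07 rad and z of cover in the frame of seat below 0.0025 m and angle between cover's own z axis and vertical below 0.04 rad and linear speed of cover below 0.02 m/s and angle between each of red_vial, small_tin, eraser's own z axis and vertical below 0.2 rad); the robot touches nothing.
It fails at once if the red-capped vial is moved by more than 30 mm (distance of red_vial from where it was at the start of the episode above 0.03 m).
It fails at once if the small tin is moved by more than 30 mm (distance of small_tin from where it was at the start of the episode above 0.03 m).
It fails at once if the eraser is moved by more than 30 mm (distance of eraser from where it was at the start of the episode above 0.03 m).
It fails at once if the cover is tipped by more than 0.35 rad (angle between cover's own z axis and vertical above 0.35 rad).
It also fails if it takes over 51 s, if anything falls off the work surface, if the arm or the gripper's body presses on something with over 40 N, if the wrist force passes 120 N, or if a joint passes its speed limit or range.

## Working session

There is one attempt and no reset: what is moved stays moved. The work goes in short steps, Python scripts to look and compute and a shell command to move; the robot and the scene stay as the last step left them, time stands still between calls to the robot, and variables do not carry over. Pictures are saved under pics/ and viewed, and the job is handed in when it is done.

```bash
ls; mkdir -p pics; python3 - <<'E'
from station import *
import cv2,numpy as np
o=get_obs(); print(o)
for n in ["scene","top","wrist"]:
    c=read_camera(n); cv2.imwrite(f"pics/{n}0.png",c["img"][:,:,::-1]); np.savez(f"pics/{n}0.npz",**c)
    print(n,c["fx"],c["fy"],c["cx"],c["cy"],c["rvec"],c["tvec"])
E
```

```text
pics
{'t': 0.0, 'q': array([-1.2550586 ,  0.47777892,  0.02238179,  1.55643558, -0.01148154,
        1.10929433, -0.08310035]), 'joint_vel': array([-0.00207297, -0.0015079 , -0.00138063,  0.00065451,  0.00023999,
        0.0027435 ,  0.00061663]), 'joint_torque': array([-3.98763382e-05, -5.96450937e+01,  1.60707179e+00, -2.81196374e+01,
        1.22513555e-02,  9.20812832e-03,  1.02822770e-05]), 'eef_pos': array([0.27740463, 0.61472711, 0.23034744]), 'tool_rot': array([-0.69065972,  0.69191493, -0.14880714,  0.14865841]), 'contact_force': array([ 0.51107787,  1.26843617, -0.32940495]), 'torque': array([-0.00173013,  0.00449421, -0.01196591]), 'gripper_width': 0.9972457737211001}
scene 426.45646365989313 426.45646365989313 255.03923626461537 192.29276902915439 [ 0.88572176 -2.33749556  1.27081261] [0.47547963 0.3047967  0.62366177]
top 470.4274804369603 470.4274804369603 258.58809617389164 182.94907964339222 [ 2.15879355 -2.1664733   0.15532807] [0.03109521 0.62387575 1.09721897]
wrist 297.3186396354542 297.3186396354542 254.77680686422354 192.66935494091535 [-2.39346303 -1.54916885 -0.25488785] [-0.67405736 -0.04348599  0.38147358]
```

View pics/scene0.png

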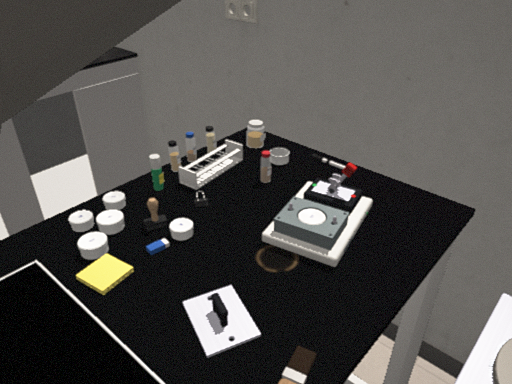

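View pics/top0.png

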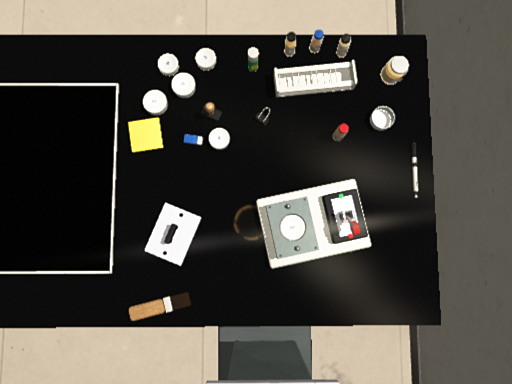

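View pics/wrist0.png

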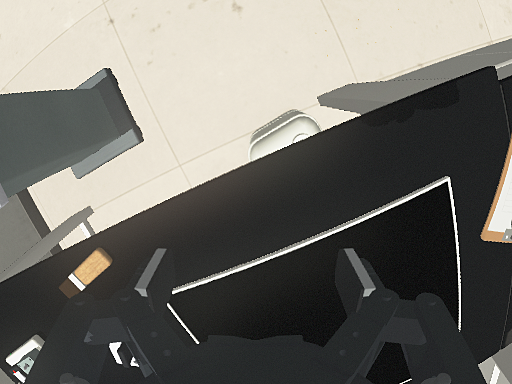

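The scene and top views show the cover at about top pixel (172,235), the shaker at (313,223), and the toggle knob at about (354,230). I'll zoom in and check depths.

```bash
cat > h.py <<'E'
import numpy as np,cv2
from scipy.spatial.transform import Rotation as R
def px2w(c,u,v,z=None):
    """z=None uses depth, else plane intersection"""
    Rm=cv2.Rodrigues(np.array(c["rvec"],float))[0]; t=np.array(c["tvec"],float).ravel()
    x=(u-float(c["cx"]))/float(c["fx"]); y=(v-float(c["cy"]))/float(c["fy"])
    d=np.array([x,y,1.]); o=-Rm.T@t; w=Rm.T@d
    s=c["depth"][int(round(v)),int(round(u))] if z is None else (z-o[2])/w[2]
    return o+s*w
def w2px(c,p):
    Rm=cv2.Rodrigues(np.array(c["rvec"],float))[0]; q=Rm@np.asarray(p,float)+np.array(c["tvec"]).ravel()
    return np.array([q[0]/q[2]*float(c["fx"])+float(c["cx"]),q[1]/q[2]*float(c["fy"])+float(c["cy"])])
def tool(o): 
    q=o["tool_rot"]; return R.from_quat([q[1],q[2],q[3],q[0]]).as_matrix()
E
python3 - <<'E'
from h import *
c=dict(np.load("pics/top0.npz"))
for u,v in [(20,180),(172,235),(292,228),(313,180),(354,230),(340,132),(219,139),(193,140),(265,100)]:
    print(u,v,px2w(c,u,v).round(3))
i=c["img"][:,:,::-1]
a=cv2.resize(i[195:275,135:215],None,fx=7,fy=7,interpolation=cv2.INTER_CUBIC)
cv2.imwrite("pics/cz.png",a)
b=cv2.resize(i[170:275,250:380],None,fx=6,fy=5.7,interpolation=cv2.INTER_CUBIC)
b=cv2.resize(i[172:272,250:380],None,fx=6,fy=6,interpolation=cv2.INTER_CUBIC)
cv2.imwrite("pics/sz.png",b)
E
```

```text
20 180 [0.637 0.618 0.006]
172 235 [0.5   0.235 0.038]
292 228 [ 0.515 -0.049  0.058]
313 180 [ 0.636 -0.108  0.003]
354 230 [ 0.507 -0.179  0.13 ]
340 132 [ 0.741 -0.165  0.075]
219 139 [0.736 0.126 0.026]
193 140 [0.736 0.192 0.012]
265 100 [0.842 0.011 0.003]
```

View pics/cz.png

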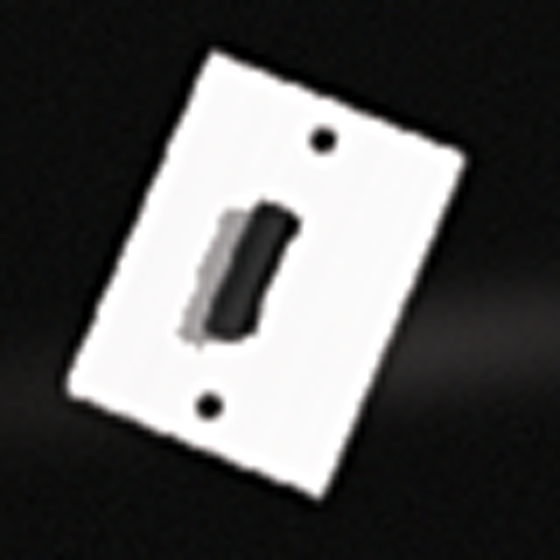

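View pics/sz.png

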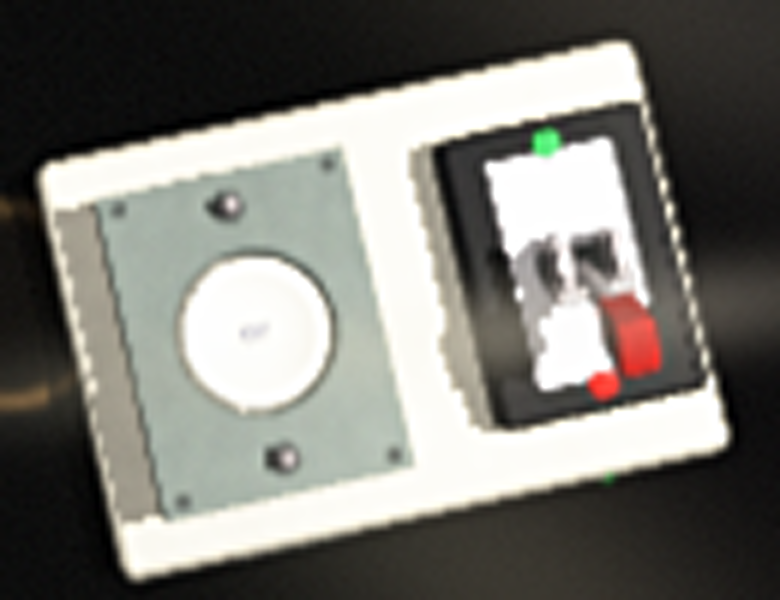

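Cover corners and holes are crisp in the zoom: holes at (323,140) and (209,405). On the shaker, the platform corners, the tin centre at (257,331), and the pins at about (230,203) and (285,458) are visible. Next I'll compute poses.

```bash
python3 - <<'E'
from h import *
c=dict(np.load("pics/top0.npz"))
f=lambda pts,s,u0,v0,z:np.array([px2w(c,(x+.5)/s-.5+u0,(y+.5)/s-.5+v0,z)[:2] for x,y in pts])
def rect(P):
    print(" lens",[round(np.linalg.norm(P[i]-P[(i+1)%4])*1e3,1) for i in range(4)],"ctr",P.mean(0).round(4))
    for i in range(4):
        d=P[(i+1)%4]-P[i]; print("  ang",round(np.arctan2(d[1],d[0]),3))
K=f([(213,48),(467,154),(322,498),(66,390)],7,135,195,.006); print("cover");rect(K)
h=f([(323,140),(209,405)],7,135,195,.006-.003); d=h[0]-h[1];print("holes",h,np.linalg.norm(d),h.mean(0),np.arctan2(d[1],d[0]))
g=f([(282,205),(232,338),(252,272)],7,135,195,.043);print("grip",g)
P=f([(343,147),(412,464),(165,521),(93,203)],6,250,172,.062);print("plat");rect(P)
print("tin",f([(257,331)],6,250,172,.062))
p=f([(230,203),(285,457)],6,250,172,.072);print("pins",p,p.mean(0),np.linalg.norm(p[0]-p[1]))
B=f([(632,40),(728,447),(130,580),(40,163)],6,250,172,.03);print("base");rect(B)
print("marks",f([(547,142),(604,385)],6,250,172,.052))
# knob by depth
print("knob top",f([(637,325),(640,360)],6,250,172,.13))
E
```

```text
cover
 lens [np.float64(97.4), np.float64(128.7), np.float64(97.0), np.float64(128.7)] ctr [0.5045 0.2391]
  ang -1.968
  ang 2.752
  ang 1.174
  ang -0.387
holes [[0.55051001 0.22084038]
 [0.45825971 0.25897862]] 0.09982306010173762 [0.50438486 0.2399095 ] -0.3920226280505058
grip [[0.52604874 0.22838587]
 [0.48132931 0.24441613]
 [0.50346809 0.23810745]]
plat
 lens [np.float64(126.3), np.float64(98.6), np.float64(126.4), np.float64(101.1)] ctr [ 0.5168 -0.0481]
  ang -2.945
  ang 1.79
  ang 0.216
  ang -1.354
tin [[ 0.5174234  -0.04957915]]
pins [[ 0.56675413 -0.03886473]
 [ 0.46871598 -0.05883416]] [ 0.51773506 -0.04884944] 0.10005127211996191
base
 lens [np.float64(168.1), np.float64(245.6), np.float64(170.0), np.float64(246.8)] ctr [ 0.5286 -0.1035]
  ang -2.941
  ang 1.781
  ang 0.208
  ang -1.368
marks [[ 0.59227216 -0.16707847]
 [ 0.49603161 -0.18701065]]
knob top [[ 0.51670626 -0.1834559 ]
 [ 0.50390826 -0.18416402]]
```

Measurements agree to about 1–2 mm (holes and pins both come out 100 mm apart). Cover is at (0.5043, 0.2395) with angle -0.390; seat is at (0.5174, -0.0488) with angle 0.203; pivot is about (0.544, -0.1765). Next is the approach to the cover.

```bash
cat > go.py <<'E'
from h import *
from station import get_obs
import sys
def plan(x,y,z,yaw_obj):
    """target TCP and object yaw (jaw along object's y) -> shift mm, turn"""
    o=get_obs(); T=tool(o); p=o["eef_pos"]
    s=T.T@(np.array([x,y,z])-p)*1e3
    jy=np.arctan2(T[1,2],T[0,2]); want=yaw_obj+np.pi/2
    d=(want-jy+np.pi/2)%np.pi-np.pi/2   # world z turn
    turn=d*np.sign(T[2,1])
    print("pos",p.round(4),"t",round(o["t"],2),"tooly",T[:,1].round(4),"jaw",round(jy,4),"w",round(o["gripper_width"],3),"F",o["contact_force"].round(1))
    print("shift",s.round(1),"turn",round(turn,4),"(world",round(d,4),") q",o["q"].round(2))
    print("axes x",T[:,0].round(3),"z",T[:,2].round(3))
if __name__=="__main__": plan(*map(float,sys.argv[1:5]))
E
python3 go.py 0.5043 0.2395 0.12 -0.390
```

```text
pos [0.2774 0.6149 0.2306] t 0.15 tooly [-4.0e-04 -1.3e-03 -1.0e+00] jaw 1.147 w 0.999 F [-0.1  0.  -1.3]
shift [ 361.2  110.9 -248.7] turn -0.0338 (world 0.0338 ) q [-1.26  0.48  0.02  1.56 -0.01  1.11 -0.08]
axes x [ 0.912 -0.411  0.   ] z [ 0.411  0.912 -0.001]
```

```bash
python3 -m jog '[[[36,11,-25],0],[[72,22,-50],0],[[108,33,-75],0],[[144,44,-100],-0.02],[[180,55,-125],-0.034],[[216,66,-150],-0.034],[[252,77,-174],-0.034],[[288,88,-199],-0.034],[[324,100,-224],-0.034],[[350,108,-241],-0.034],[[361,111,-249],-0.034],[[361,111,-249],-0.034],[[361,111,-249],-0.034],[[361,111,-249],-0.034]]' 85; python3 go.py 0.5043 0.2395 0.018 -0.390; python3 - <<'E'
from station import *
import cv2,numpy as np
c=read_camera("wrist"); cv2.imwrite("pics/w1.png",c["img"][:,:,::-1]); np.savez("pics/w1.npz",**c)
E
```

```text
t: 1.32
eef_pos: [0.504, 0.2403, 0.1202]
tool_rot: [0.694, -0.694, 0.137, -0.137]
contact_force: [-0.6, 0.0, -0.2]
gripper_width: 0.996
pos [0.504  0.2403 0.1202] t 1.32 tooly [-5.e-04  4.e-04 -1.e+00] jaw 1.1808 w 0.996 F [-0.6  0.  -0.2]
shift [  0.7 102.2  -0.6] turn 0.0 (world -0.0 ) q [-0.64  0.42  0.1   1.94 -0.06  0.78  0.68]
axes x [ 0.925 -0.38  -0.001] z [0.38  0.925 0.   ]
```

View pics/w1.png

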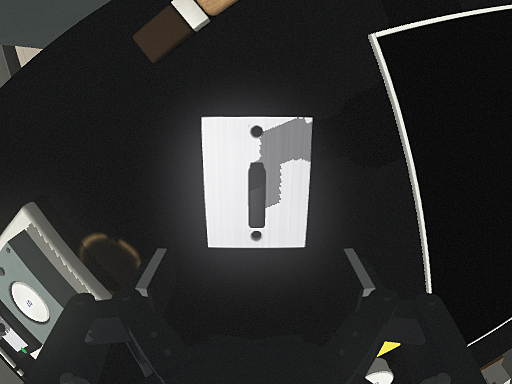

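The wrist view shows the cover squarely aligned between the fingers, with its holes at (256,131) and (256,236). I'll cross-check these with the fisheye model.

```bash
cat >> h.py <<'E'
def fish(c,u,v,z):
    Rm=cv2.Rodrigues(np.array(c["rvec"],float))[0]; t=np.array(c["tvec"],float).ravel()
    du=u-float(c["cx"]); dv=v-float(c["cy"]); r=np.hypot(du,dv); th=r/float(c["fx"])
    d=np.array([np.sin(th)*du/r,np.sin(th)*dv/r,np.cos(th)]); o=-Rm.T@t; w=Rm.T@d
    return (o+(z-o[2])/w[2]*w)
E
python3 - <<'E'
from h import *
c=dict(np.load("pics/w1.npz"))
a=fish(c,256.3,131,.004);b=fish(c,256.3,235.8,.004);print(a,b,(a+b)/2,np.linalg.norm(a-b),np.arctan2(*(b-a)[1::-1]))
E
```

```text
[0.45664961 0.26128778 0.004     ] [0.55034447 0.22310203 0.004     ] [0.50349704 0.2421949  0.004     ] 0.10117746082532947 -0.387001750550419
```

```bash
python3 -m jog '[[[1,25,-1],0],[[1,50,-1],0],[[1,70,-1],0],[[1,85,-1],0],[[1,95,-1],0],[[1,102,-1],0],[[1,102,-1],0],[[1,102,-1],0]]' 85; python3 -m jog '[[[0,0,0],0],[[0,0,0],0],[[0,0,0],0],[[0,0,0],0],[[0,0,0],0],[[0,0,0],0],[[0,0,0],0],[[0,0,0],0],[[0,0,0],0],[[0,0,0],0]]' 0 80
```

```text
t: 2.03
eef_pos: [0.5048, 0.2393, 0.0187]
tool_rot: [0.694, -0.694, 0.137, -0.137]
contact_force: [-0.2, -0.5, -0.2]
gripper_width: 0.996
t: 2.87
eef_pos: [0.5053, 0.239, 0.0189]
tool_rot: [0.694, -0.693, 0.137, -0.137]
contact_force: [-0.9, 0.2, 5.0]
gripper_width: 0.152
```

The grip closed at 13 mm on the bar. Next: lift and look.

```bash
python3 -m jog '[[[0,-5,0],0],[[0,-15,0],0],[[0,-35,0],0],[[0,-60,0],0],[[0,-85,0],0],[[0,-105,0],0],[[0,-115,0],0],[[0,-120,0],0],[[0,-120,0],0],[[0,-120,0],0]]'; python3 go.py 0.5174 -0.0488 0.14 0.203; python3 - <<'E'
from station import *
import cv2,numpy as np
for n in ["wrist","top","scene"]:
    c=read_camera(n); cv2.imwrite(f"pics/{n}2.png",c["img"][:,:,::-1]); np.savez(f"pics/{n}2.npz",**c)
E
```

```text
t: 3.7
eef_pos: [0.5041, 0.2382, 0.1375]
tool_rot: [-0.693, 0.694, -0.137, 0.137]
contact_force: [-0.7, -0.3, -3.8]
gripper_width: 0.146
pos [0.5041 0.2382 0.1375] t 3.7 tooly [-1.3e-03 -8.0e-04 -1.0e+00] jaw 1.1811 w 0.146 F [-0.7 -0.3 -3.8]
shift [ 121.3   -2.3 -260.4] turn -0.5927 (world 0.5927 ) q [-0.64  0.4   0.11  1.93 -0.06  0.82  0.68]
axes x [ 0.925 -0.38  -0.001] z [ 0.38   0.925 -0.001]
```

View pics/wrist2.png

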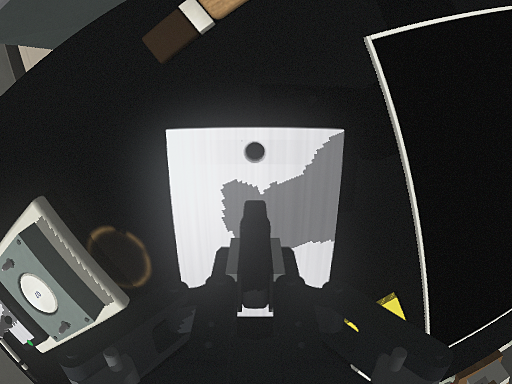

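View pics/scene2.png

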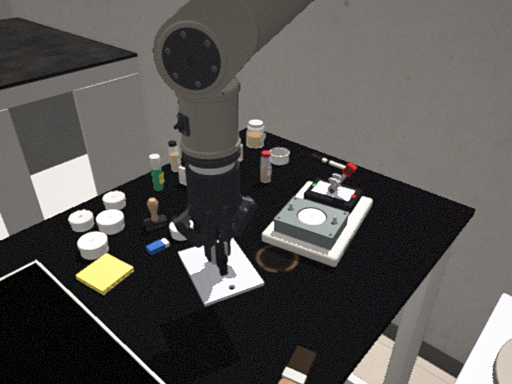

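The cover is held level. Near hole is at wrist (255,151). Next: where the hole lies in the tool frame, and the pins from this same wrist view as a cross-check.

```bash
python3 - <<'E'
from h import *
c=dict(np.load("pics/wrist2.npz"))
i=c["img"][:,:,::-1]
cv2.imwrite("pics/w2z.png",cv2.resize(i[120:180,225:285],None,fx=9,fy=9,interpolation=cv2.INTER_CUBIC))
cv2.imwrite("pics/w2s.png",cv2.resize(i[190:350,0:140],None,fx=3.7,fy=3.7,interpolation=cv2.INTER_CUBIC))
Rm=cv2.Rodrigues(c["rvec"])[0];print("cam",-Rm.T@c["tvec"])
T=np.array([[.925,.38],[-.38,.925]]) # cols tool x, z
for z in (.121,.1245):
  a=fish(c,254.8,151.3,z);print(a,T.T@(a[:2]-[.5041,.2382]))
E
```

```text
cam [0.42697964 0.27050793 0.27992065]
[0.45521062 0.25850351 0.121     ] [-0.05293801  0.00020278]
[0.45458887 0.25876789 0.1245    ] [-0.05361359  0.00021107]
```

View pics/w2z.png

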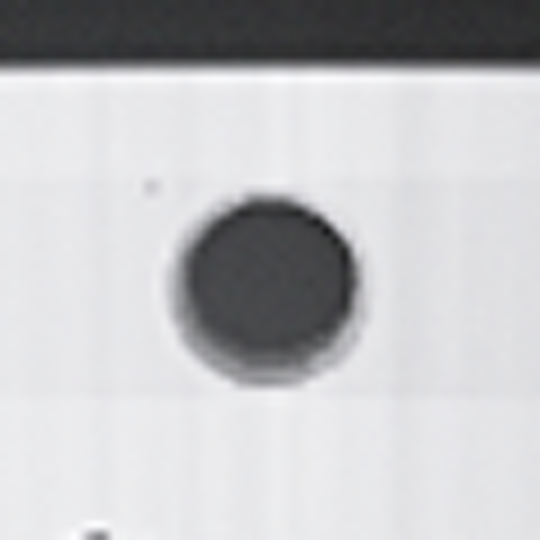

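```bash
python3 -m jog '[[[0,-8,-18],0],[[0,-16,-45],-0.02],[[3,-22,-75],-0.1],[[12,-24,-105],-0.2],[[30,-24,-135],-0.3],[[50,-24,-165],-0.38],[[70,-24,-192],-0.45],[[90,-24,-217],-0.51],[[105,-24,-238],-0.55],[[115,-24,-252],-0.58],[[120,-24,-259],-0.593],[[121,-24,-260],-0.593],[[121,-24,-260],-0.593],[[121,-24,-260],-0.593],[[121,-24,-260],-0.593]]';python3 go.py 0.5174 -0.0488 0.14 0.203;python3 - <<'E'
from station import *
import cv2,numpy as np
for n in ["wrist","top","scene"]:
    c=read_camera(n); cv2.imwrite(f"pics/{n}3.png",c["img"][:,:,::-1]); np.savez(f"pics/{n}3.npz",**c)
E
```

```text
t: 5.1
eef_pos: [0.5176, -0.0465, 0.162]
tool_rot: [0.704, -0.703, -0.072, 0.073]
contact_force: [0.4, 0.4, -3.8]
gripper_width: 0.146
pos [ 0.5176 -0.0465  0.162 ] t 5.1 tooly [-8.e-04  5.e-04 -1.e+00] jaw 1.7756 w 0.146 F [ 0.4  0.4 -3.8]
shift [-0.7 22.  -2.2] turn 0.0018 (world -0.0018 ) q [-0.13  0.31  0.12  2.   -0.05  0.84  1.79]
axes x [ 0.979  0.203 -0.001] z [-0.203  0.979  0.001]
```

View pics/wrist3.png

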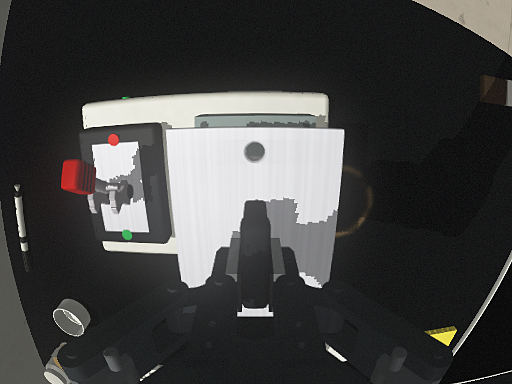

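View pics/scene3.png

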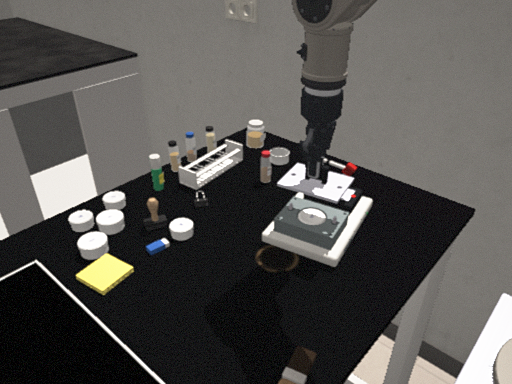

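View pics/top3.png

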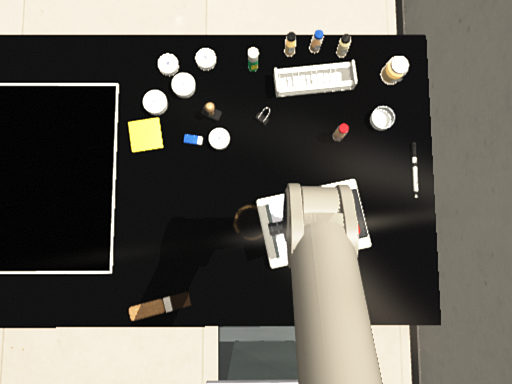

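The cover is over the platform, level, with near hole at (255,151). Through it and around the front edge I can compare cover and platform in the same camera, so I'll zoom there.

```bash
python3 - <<'E'
from h import *
c=dict(np.load("pics/wrist3.npz"))
i=c["img"][:,:,::-1]
cv2.imwrite("pics/w3z.png",cv2.resize(i[80:165,160:350],None,fx=4.2,fy=4.2,interpolation=cv2.INTER_CUBIC))
j=i[130:175,232:278].astype(float); j=np.clip((j-40)*2,0,255)
cv2.imwrite("pics/w3h.png",cv2.resize(j.astype(np.uint8),None,fx=12,fy=12,interpolation=cv2.INTER_CUBIC))
E
```

```text
(no output)
```

View pics/w3z.png

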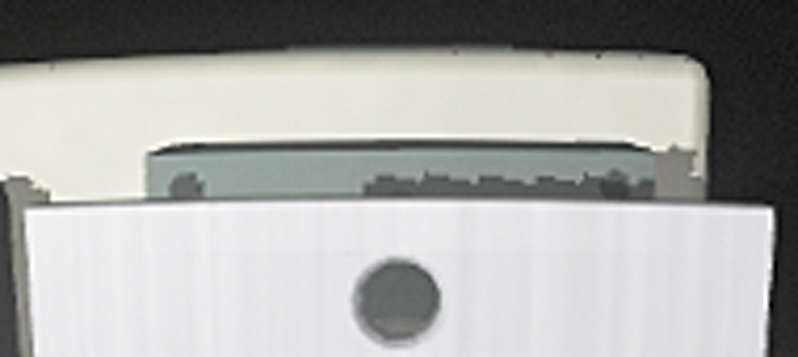

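View pics/w3h.png

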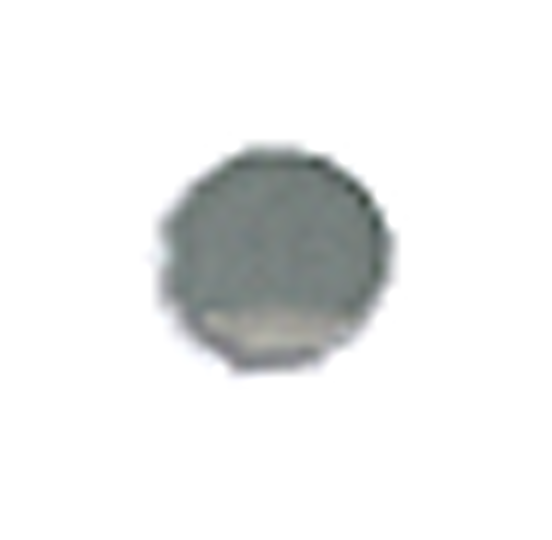

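```bash
python3 - <<'E'
from h import *
c=dict(np.load("pics/wrist3.npz"))
tcp=np.array([.5176,-.0465]); T=np.array([[.979,-.203],[.203,.979]])
zz=lambda x,y:((x+.5)/4.2-.5+160,(y+.5)/4.2-.5+80)
def loc(x,y,z):
    u,v=zz(x,y); a=fish(c,u,v,z)[:2]; return a.round(4),(T.T@(a-tcp)*1e3).round(1)
print("plat L",loc(147,152,.062)); print("plat R",loc(655,149,.062)); print("plat mid",loc(400,147,.062))
print("base corner",loc(707,58,.03))
zu=.144
print("cover L",loc(25,208,zu+.006));print("cover R",loc(775,208,zu+.006));print("cover mid",loc(400,201,zu+.006))
print("hole",loc(398,301,zu+.004))
E
```

```text
plat L (array([ 0.462 , -0.1083]), array([-67. , -49.2]))
plat R (array([ 0.4411, -0.0115]), array([-67.8,  49.8]))
plat mid (array([ 0.4518, -0.06  ]), array([-67.2,   0.1]))
base corner (array([0.4191, 0.0021]), array([-86.6,  67.5]))
cover L (array([ 0.4622, -0.1065]), array([-66.4, -47.5]))
cover R (array([ 0.4427, -0.0131]), array([-66.6,  47.9]))
cover mid (array([ 0.4526, -0.0598]), array([-66.3,   0.2]))
hole (array([ 0.4654, -0.0573]), array([-53.3,  -0. ]))
```

The same-camera comparison asks for about +1 mm in tool x. In tool z the wrist camera shows a depth-dependent bias (+2.3 mm at the pickup), which once corrected gives about -1.5, and the top camera says -2.2. I'll shift (+0.8, -1.6), go down to 3 mm above the pin tips, and look through the hole.

```bash
python3 -m jog '[[[0.8,8,-1.6],0],[[0.8,22,-1.6],0],[[0.8,38,-1.6],0],[[0.8,50,-1.6],0],[[0.8,57,-1.6],0],[[0.8,61,-1.6],0],[[0.8,61,-1.6],0],[[0.8,61,-1.6],0],[[0.8,61,-1.6],0]]';python3 go.py 0.5174 -0.0488 0.1 0.203;python3 - <<'E'
from station import *
import cv2,numpy as np
for n in ["wrist","scene"]:
    c=read_camera(n); cv2.imwrite(f"pics/{n}4.png",c["img"][:,:,::-1]); np.savez(f"pics/{n}4.npz",**c)
    i=c["img"][:,:,::-1]
    if n=="wrist":
        j=np.clip((i[130:175,232:278].astype(float)-20)*1.8,0,255)
        cv2.imwrite("pics/w4h.png",cv2.resize(j.astype(np.uint8),None,fx=12,fy=12,interpolation=cv2.INTER_CUBIC))
    else: cv2.imwrite("pics/s4z.png",cv2.resize(i[130:270,250:390],None,fx=4.2,fy=4.2,interpolation=cv2.INTER_CUBIC))
E
```

```text
t: 6.0
eef_pos: [0.5196, -0.0493, 0.1019]
tool_rot: [-0.703, 0.703, 0.072, -0.071]
contact_force: [0.1, 0.3, -3.0]
gripper_width: 0.148
pos [ 0.5196 -0.0493  0.1019] t 6.0 tooly [ 1.2e-03  1.0e-04 -1.0e+00] jaw 1.774 w 0.148 F [ 0.1  0.3 -3. ]
shift [-2.1  1.9  0.9] turn 0.0002 (world -0.0002 ) q [-0.12  0.4   0.11  2.04 -0.07  0.71  1.81]
axes x [0.979 0.202 0.001] z [-0.202  0.979 -0.   ]
```

View pics/w4h.png

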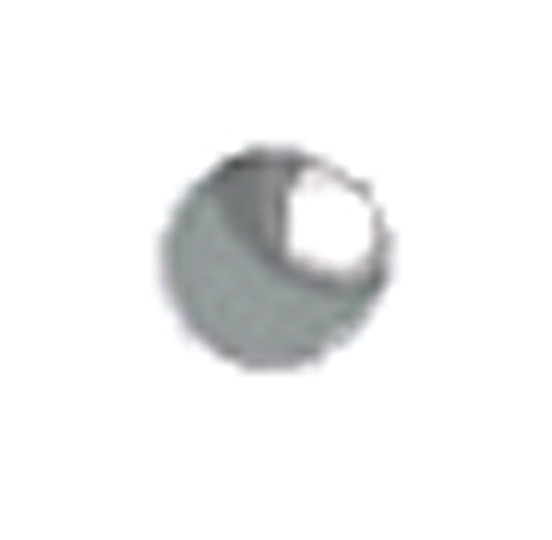

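View pics/wrist4.png

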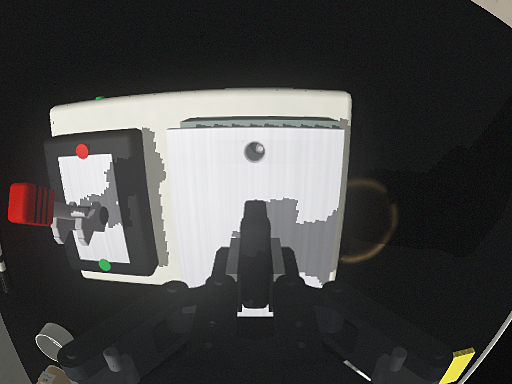

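View pics/s4z.png

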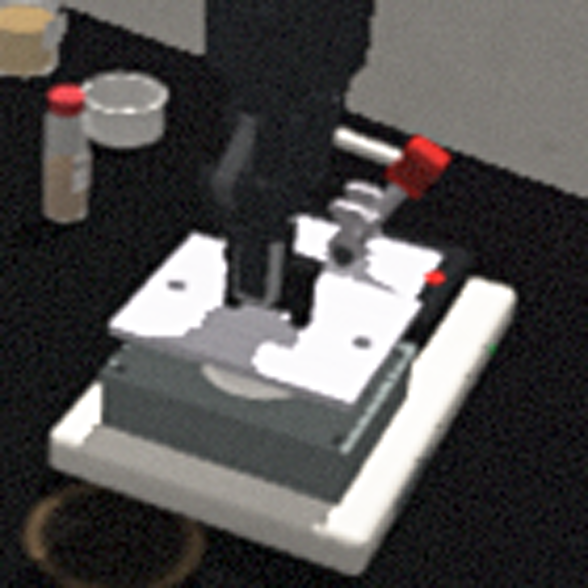

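The near pin's bright tip is visible through the hole, right and above centre: zoom tip (332,220) against hole (276,258). So the z shift was wrong.

```bash
python3 - <<'E'
from h import *
c=dict(np.load("pics/wrist4.npz"))
tcp=np.array([.5196,-.0493]); T=np.array([[.979,-.202],[.202,.979]])
zz=lambda x,y:((x+.5)/12-.5+232,(y+.5)/12-.5+130)
def loc(x,y,z):
    a=fish(c,*zz(x,y),z)[:2]; return (T.T@(a-tcp)*1e3).round(2)
for z in (.086,.089): print("hole",z,loc(276,258,z))
print("pin",loc(332,220,.078))
# predicted tip ring size
for x in (287,378): print(loc(x,220,.078))
# platform corners in this view
z2=lambda u,v,z:(T.T@(fish(c,u,v,z)[:2]-tcp)*1e3).round(1)
print("platR",z2(343,127,.062),"platL",z2(181,126,.062),"cover",z2(168,129,.089),z2(345,129,.089))
E
```

```text
hole 0.086 [-53.01   0.1 ]
hole 0.089 [-53.59   0.11]
pin [-53.3    2.72]
[-53.29   0.59]
[-53.31   4.89]
platR [-64.7  55.6] platL [-64.9 -45.8] cover [-66.3 -46.3] [-66.5  48.7]
```

```bash
python3 -m jog '[[[-0.1,0,1.4],0],[[-0.2,0,2.7],0],[[-0.2,0,2.7],0],[[-0.2,0,2.7],0],[[-0.2,0,2.7],0]]';python3 go.py 0.5174 -0.0488 0.1 0.203;python3 - <<'E'
from station import *
import cv2,numpy as np
for n in ["wrist","scene"]:
    c=read_camera(n); cv2.imwrite(f"pics/{n}5.png",c["img"][:,:,::-1]); np.savez(f"pics/{n}5.npz",**c)
    i=c["img"][:,:,::-1]
    if n=="wrist":
        j=np.clip((i[130:175,232:278].astype(float)-20)*1.8,0,255)
        cv2.imwrite("pics/w5h.png",cv2.resize(j.astype(np.uint8),None,fx=12,fy=12,interpolation=cv2.INTER_CUBIC))
        cv2.imwrite("pics/w5z.png",cv2.resize(i[80:165,160:360],None,fx=4,fy=4,interpolation=cv2.INTER_CUBIC))
    else: cv2.imwrite("pics/s5z.png",cv2.resize(i[180:240,270:350],None,fx=9,fy=9,interpolation=cv2.INTER_CUBIC))
E
```

```text
t: 6.52
eef_pos: [0.5183, -0.0467, 0.1014]
tool_rot: [0.703, -0.703, -0.072, 0.072]
contact_force: [-0.4, -0.5, -3.3]
gripper_width: 0.144
pos [ 0.5183 -0.0467  0.1014] t 6.52 tooly [ 1.e-04  0.e+00 -1.e+00] jaw 1.7741 w 0.144 F [-0.4 -0.5 -3.3]
shift [-1.3  1.4 -1.9] turn 0.0003 (world -0.0003 ) q [-0.12  0.4   0.11  2.04 -0.07  0.71  1.81]
axes x [0.979 0.202 0.   ] z [-0.202  0.979  0.   ]
```

View pics/w5h.png

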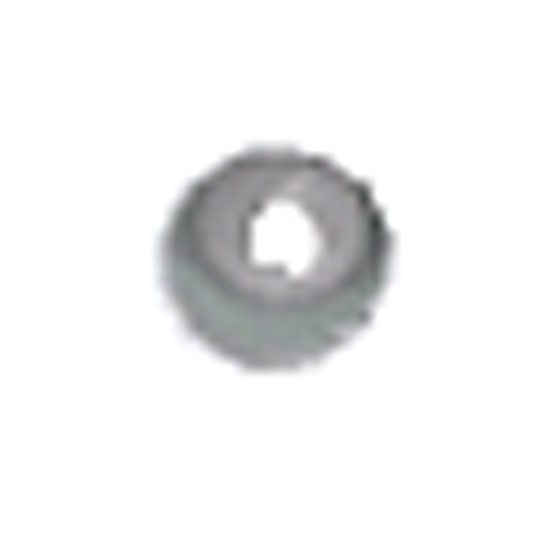

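View pics/w5z.png

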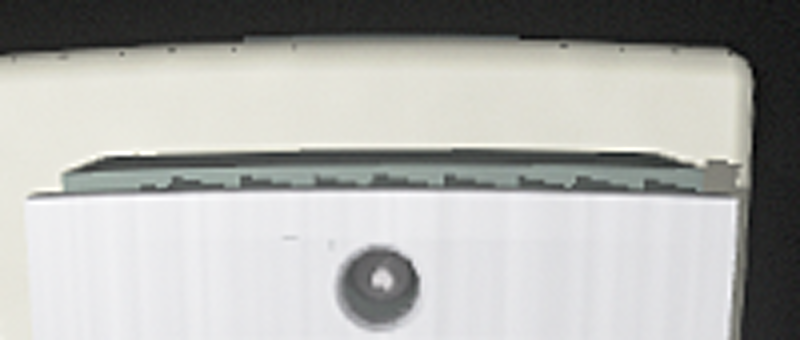

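View pics/s5z.png

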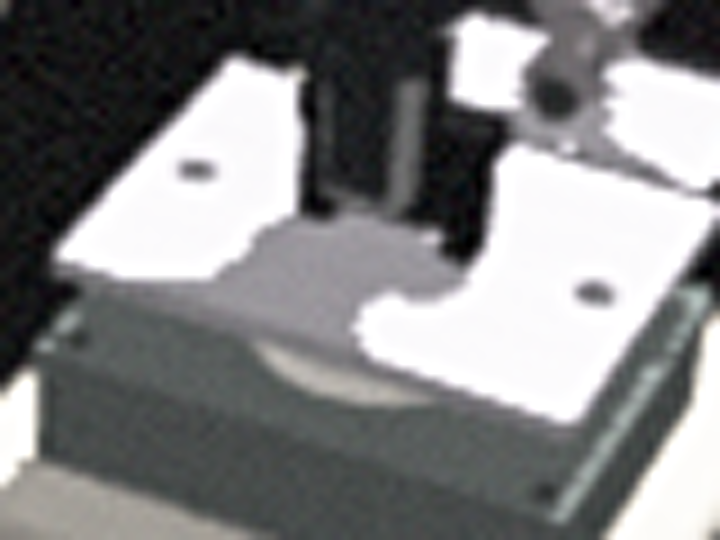

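The near pin is now almost centred in the hole. I'll nudge (+0.5, +0.3) and go down in steps, watching the force.

```bash
python3 -m jog '[[[0.5,0,0.3],0],[[0.5,3,0.3],0],[[0.5,5,0.3],0],[[0.5,7,0.3],0],[[0.5,8,0.3],0],[[0.5,8,0.3],0]]'; python3 -m jog '[[[0,1.5,0],0],[[0,3,0],0],[[0,3,0],0]]';python3 - <<'E'
from station import *
import cv2,numpy as np
for n in ["wrist"]:
    c=read_camera(n); i=c["img"][:,:,::-1]
    j=np.clip((i[130:175,232:278].astype(float)-20)*1.8,0,255)
    cv2.imwrite("pics/w6h.png",cv2.resize(j.astype(np.uint8),None,fx=12,fy=12,interpolation=cv2.INTER_CUBIC))
E
```

```text
t: 7.12
eef_pos: [0.5184, -0.0463, 0.0929]
tool_rot: [0.703, -0.703, -0.071, 0.072]
contact_force: [0.2, -0.5, -3.3]
gripper_width: 0.146
t: 7.37
eef_pos: [0.5185, -0.0463, 0.09]
tool_rot: [0.703, -0.703, -0.072, 0.072]
contact_force: [0.9, -0.3, -3.2]
gripper_width: 0.144
```

View pics/w6h.png

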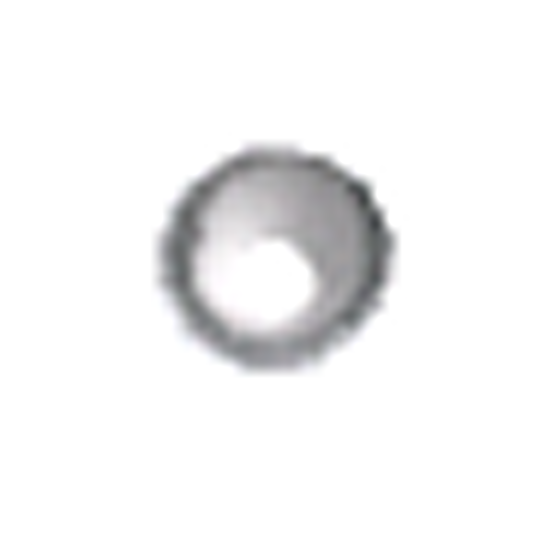

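The pin is centred in the hole and the underside is below the tips with no extra force, so both pins have entered. Continuing down.

```bash
python3 -m jog '[[[0,2,0],0],[[0,4,0],0],[[0,6,0],0],[[0,7,0],0],[[0,7,0],0],[[0,7,0],0]]'; python3 -m jog '[[[0,1,0],0],[[0,2,0],0],[[0,2,0],0]]'
```

```text
t: 7.92
eef_pos: [0.5186, -0.0463, 0.0832]
tool_rot: [0.703, -0.703, -0.072, 0.072]
contact_force: [-0.4, 0.1, -3.7]
gripper_width: 0.146
t: 8.17
eef_pos: [0.5186, -0.0463, 0.0811]
tool_rot: [0.703, -0.703, -0.072, 0.072]
contact_force: [-0.5, -0.1, -2.8]
gripper_width: 0.142
```

```bash
python3 -m jog '[[[0,0.7,0],0],[[0,0.7,0],0],[[0,0.7,0],0]]';  python3 -m jog '[[[0,0.7,0],0],[[0,0.7,0],0],[[0,0.7,0],0]]'
```

```text
t: 8.42
eef_pos: [0.5187, -0.0463, 0.0809]
tool_rot: [0.703, -0.703, -0.072, 0.072]
contact_force: [-2.4, 0.7, 2.0]
gripper_width: 0.145
t: 8.67
eef_pos: [0.5187, -0.0463, 0.0808]
tool_rot: [0.704, -0.703, -0.072, 0.072]
contact_force: [-4.7, 0.3, 10.3]
gripper_width: 0.145
```

The cover is seated (contact force has risen by about 13 N). Release, lift, and look.

```bash
python3 -m jog '[[[0,-0.5,0],0],[[0,-0.5,0],0],[[0,-0.5,0],0],[[0,-0.5,0],0],[[0,-0.5,0],0],[[0,-0.5,0],0]]' 50 20; python3 -m jog '[[[0,-10,0],0],[[0,-30,0],0],[[0,-60,0],0],[[0,-90,0],0],[[0,-110,0],0],[[0,-115,0],0],[[0,-115,0],0],[[0,-115,0],0]]';python3 go.py 0.5124 -0.183 0.2 0.203;python3 - <<'E'
from station import *
import cv2,numpy as np
for n in ["wrist","scene"]:
    c=read_camera(n); cv2.imwrite(f"pics/{n}7.png",c["img"][:,:,::-1]); np.savez(f"pics/{n}7.npz",**c)
    i=c["img"][:,:,::-1]
    if n=="scene": cv2.imwrite("pics/s7z.png",cv2.resize(i[140:265,255:385],None,fx=4.5,fy=4.5,interpolation=cv2.INTER_CUBIC))
E
```

```text
t: 9.17
eef_pos: [0.5187, -0.0463, 0.0803]
tool_rot: [0.703, -0.703, -0.072, 0.072]
contact_force: [1.1, 0.0, 0.3]
gripper_width: 0.585
t: 9.83
eef_pos: [0.5183, -0.0463, 0.1952]
tool_rot: [0.704, -0.703, -0.072, 0.072]
contact_force: [0.1, -0.4, -1.4]
gripper_width: 0.586
pos [ 0.5183 -0.0463  0.1952] t 9.83 tooly [-2.e-04  1.e-04 -1.e+00] jaw 1.774 w 0.586 F [ 0.1 -0.4 -1.4]
shift [ -33.4   -4.8 -132.7] turn 0.0003 (world -0.0003 ) q [-0.14  0.26  0.13  1.97 -0.04  0.91  1.78]
axes x [ 0.979  0.202 -0.   ] z [-0.202  0.979  0.   ]
```

View pics/wrist7.png

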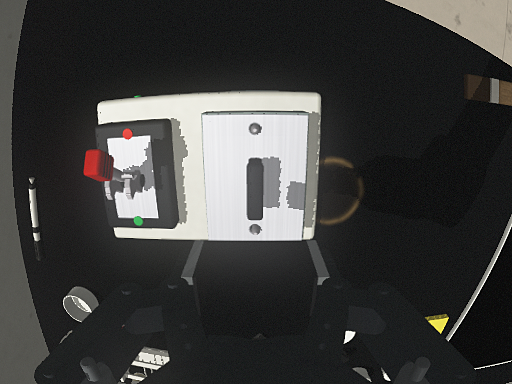

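View pics/s7z.png

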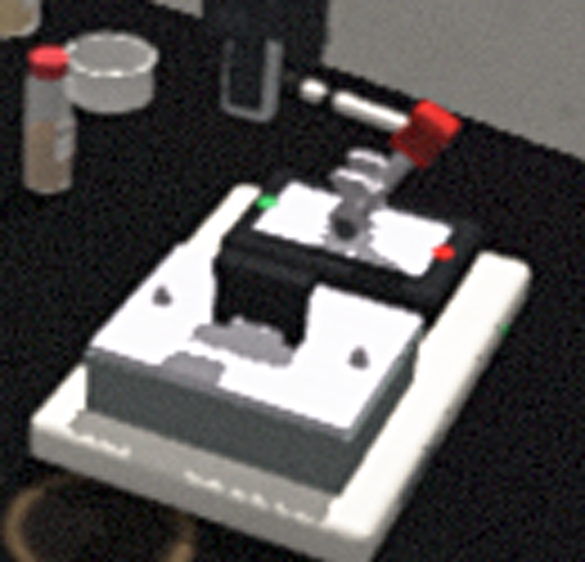

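The cover lies flat with both pins standing through it, and nothing is disturbed. Next, hover over the knob; correcting for where the seat really was, the knob should be at about (0.512, -0.180, 0.118).

```bash
python3 -m jog '[[[-5,0,-20],0],[[-14,0,-55],0],[[-22,5,-90],0],[[-30,12,-118],0],[[-33,20,-130],0],[[-33,30,-130],0],[[-33,30,-130],0],[[-33,30,-130],0]]';python3 go.py 0.512 -0.1804 0.099 0.203;python3 - <<'E'
from station import *
import cv2,numpy as np
for n in ["wrist","scene"]:
    c=read_camera(n); cv2.imwrite(f"pics/{n}8.png",c["img"][:,:,::-1]); np.savez(f"pics/{n}8.npz",**c)
E
```

```text
t: 10.6
eef_pos: [0.5119, -0.1785, 0.1639]
tool_rot: [0.704, -0.703, -0.071, 0.073]
contact_force: [-0.8, 0.3, -0.3]
gripper_width: 0.587
pos [ 0.5119 -0.1785  0.1639] t 10.6 tooly [-0.003   0.0014 -1.    ] jaw 1.7756 w 0.587 F [-0.8  0.3 -0.3]
shift [-0.1 64.9 -2. ] turn 0.0018 (world -0.0018 ) q [ 0.07  0.34  0.19  1.95 -0.08  0.86  2.07]
axes x [ 0.979  0.203 -0.003] z [-0.203  0.979  0.002]
```

View pics/wrist8.png

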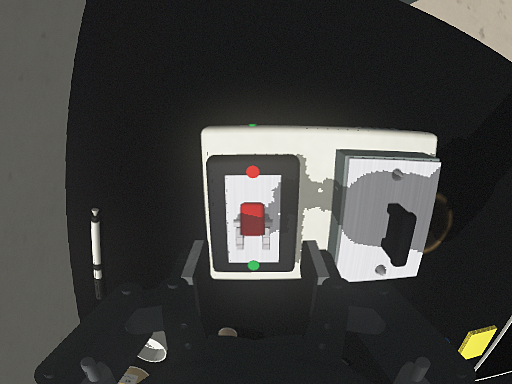

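View pics/scene8.png

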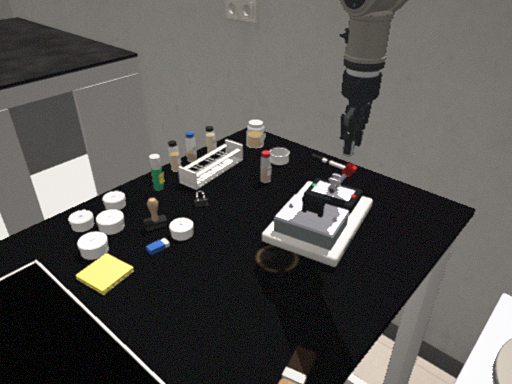

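The knob is seen at about (253,218) between the fingers (184–324, middle about 254). I'll quantify the offset.

```bash
python3 - <<'E'
from h import *
c=dict(np.load("pics/wrist8.npz"))
i=c["img"][:,:,::-1]
cv2.imwrite("pics/w8z.png",cv2.resize(i[155:275,195:315],None,fx=5,fy=5,interpolation=cv2.INTER_CUBIC))
tcp=np.array([.5119,-.1785]); T=np.array([[.979,-.203],[.203,.979]])
L=lambda u,v,z:(T.T@(fish(c,u,v,z)[:2]-tcp)*1e3).round(1)
for n,u,v,z in [("capTL",240,203,.125),("capTR",265,203,.125),("red",252.5,172,.052),("green",253.5,265.5,.052)]: print(n,L(u,v,z))
E
```

```text
capTL [-14.3  -9.4]
capTR [-14.3   7. ]
red [-16.   -1.7]
green [80.8 -0.8]
```

View pics/w8z.png

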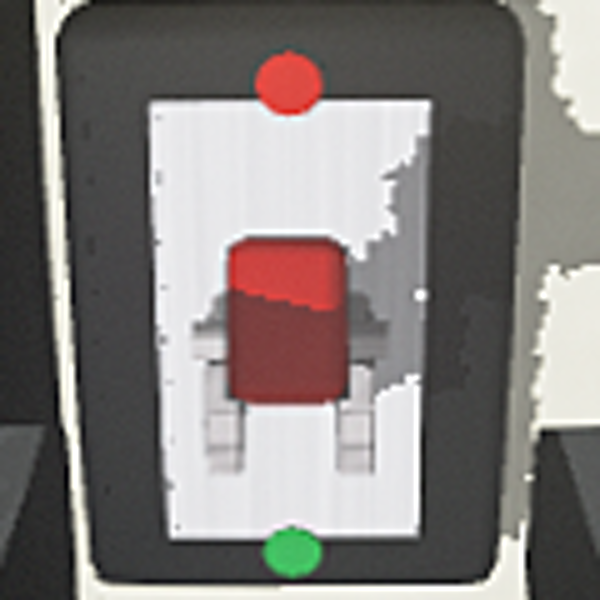

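```bash
python3 -m jog '[[[1,12,-1.7],0],[[1,30,-1.7],0],[[1,48,-1.7],0],[[1,58,-1.7],0],[[1,63,-1.7],0],[[1,65,-1.7],0],[[1,65,-1.7],0],[[1,65,-1.7],0]]'; python3 -m jog '[[[0,0,0],0],[[0,0,0],0],[[0,0,0],0],[[0,0,0],0],[[0,0,0],0],[[0,0,0],0],[[0,0,0],0]]' 0 40; python3 -m jog '[[[0,0,0],0],[[0,0,0],0]]'; python3 go.py 0.512 -0.1804 0.099 0.203;python3 - <<'E'
from station import *
import cv2,numpy as np
for n in ["wrist","scene"]:
    c=read_camera(n); cv2.imwrite(f"pics/{n}9.png",c["img"][:,:,::-1]); i=c["img"][:,:,::-1]
    if n=="scene": cv2.imwrite("pics/s9z.png",cv2.resize(i[90:230,285:405],None,fx=4.2,fy=4.2,interpolation=cv2.INTER_CUBIC))
E
```

```text
t: 11.37
eef_pos: [0.5145, -0.1819, 0.101]
tool_rot: [-0.703, 0.704, 0.072, -0.071]
contact_force: [0.3, 0.5, -0.2]
gripper_width: 0.585
t: 11.95
eef_pos: [0.5139, -0.1806, 0.1012]
tool_rot: [0.704, -0.703, -0.072, 0.072]
contact_force: [-2.8, 3.4, 6.6]
gripper_width: 0.181
t: 12.12
eef_pos: [0.5139, -0.1806, 0.1012]
tool_rot: [0.704, -0.703, -0.072, 0.072]
contact_force: [-3.3, 4.0, 7.1]
gripper_width: 0.186
pos [ 0.5139 -0.1806  0.1012] t 12.12 tooly [-1.0e-04  1.4e-03 -1.0e+00] jaw 1.775 w 0.186 F [-3.3  4.   7.1]
shift [-1.9  2.2  0.6] turn 0.0012 (world -0.0012 ) q [ 0.09  0.43  0.17  1.99 -0.11  0.73  2.1 ]
axes x [0.979 0.203 0.   ] z [-0.203  0.979  0.001]
```

View pics/wrist9.png

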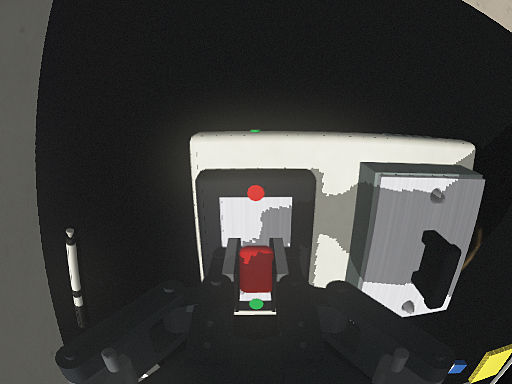

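View pics/s9z.png

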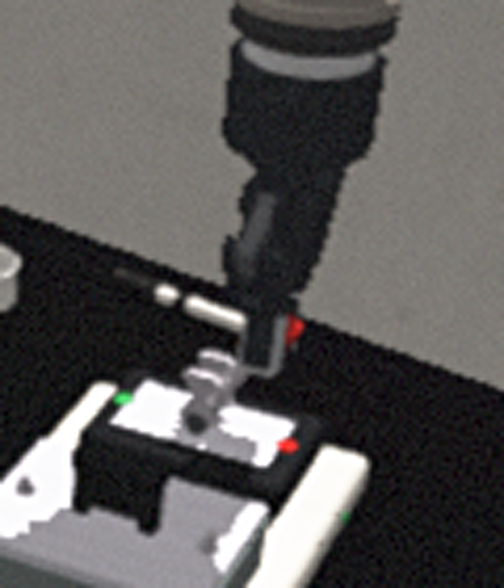

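The knob is gripped at 15.8 mm. Pulling outward along the stem (0.479 toward -x, 0.878 up) by 11 mm.

```bash
python3 -m jog '[[[-0.9,-1.7,0],0],[[-1.9,-3.5,0],0],[[-2.9,-5.3,0],0],[[-3.8,-7,0],0],[[-4.8,-8.8,0],0],[[-5.3,-9.7,0],0],[[-5.3,-9.7,0],0],[[-5.3,-9.7,0],0]]'; python3 - <<'E'
from station import *
import cv2,numpy as np
for n in ["wrist","scene"]:
    c=read_camera(n); cv2.imwrite(f"pics/{n}10.png",c["img"][:,:,::-1]); i=c["img"][:,:,::-1]
    if n=="scene": cv2.imwrite("pics/s10z.png",cv2.resize(i[90:230,285:405],None,fx=4.2,fy=4.2,interpolation=cv2.INTER_CUBIC))
E
```

```text
t: 12.88
eef_pos: [0.5092, -0.1817, 0.1101]
tool_rot: [0.704, -0.703, -0.072, 0.072]
contact_force: [2.8, 4.0, -1.9]
gripper_width: 0.181
```

View pics/s10z.png

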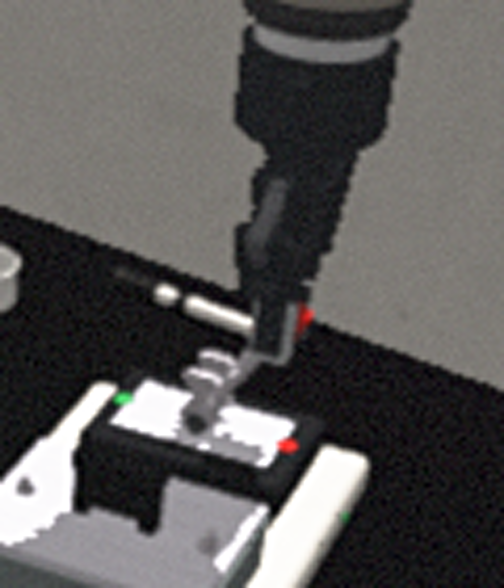

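View pics/wrist10.png

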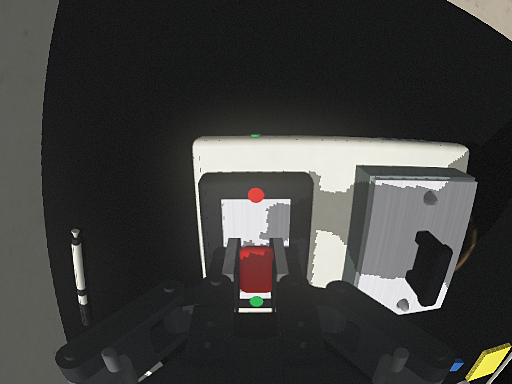

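TCP moved 10 mm along the stem, the force is now about 3 N inward as the spring predicts, and the knob stayed put between the pads. I'll add 1 mm of pull, then run the first part of the arc.

```bash
python3 -m jog '[[[-0.5,-0.9,0],0],[[-0.5,-0.9,0],0],[[1.3,-1.9,0],0],[[3.3,-2.8,0],0],[[5.3,-3.7,0],0],[[7.6,-4.6,0],0],[[12.7,-6.4,0],0],[[18.8,-8,0],0],[[25,-9.1,0],0],[[25,-9.1,0],0],[[25,-9.1,0],0]]'; python3 - <<'E'
from station import *
import cv2,numpy as np
for n in ["wrist","scene"]:
    c=read_camera(n); cv2.imwrite(f"pics/{n}11.png",c["img"][:,:,::-1]); i=c["img"][:,:,::-1]
    if n=="scene": cv2.imwrite("pics/s11z.png",cv2.resize(i[90:230,285:405],None,fx=4.2,fy=4.2,interpolation=cv2.INTER_CUBIC))
E
```

```text
t: 13.9
eef_pos: [0.5311, -0.1768, 0.1179]
tool_rot: [0.704, -0.703, -0.07, 0.074]
contact_force: [-3.4, 5.0, -4.1]
gripper_width: 0.177
```

View pics/s11z.png

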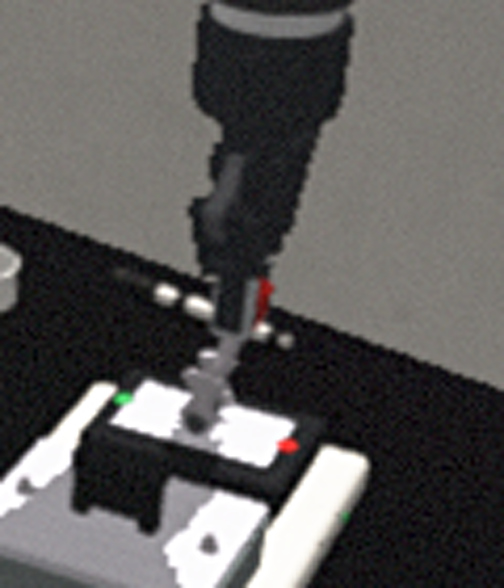

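The toggle is swinging freely. Rest of the arc to the green mark:

```bash
python3 -m jog '[[[6.2,-0.6,0],0],[[12.3,-0.7,0],0],[[18.5,-0.4,0],0],[[24.7,0.5,0],0],[[30.7,1.9,0],0],[[36.6,3.7,0],0],[[41.7,5.7,0],0],[[45.2,7.3,0],0],[[48,8.8,0],0],[[50.6,10.2,0],0],[[50.6,10.2,0],0],[[50.6,10.2,0],0]]'; python3 - <<'E'
from station import *
import cv2,numpy as np
for n in ["wrist","scene"]:
    c=read_camera(n); cv2.imwrite(f"pics/{n}12.png",c["img"][:,:,::-1]); i=c["img"][:,:,::-1]
    if n=="scene": cv2.imwrite("pics/s12z.png",cv2.resize(i[90:230,285:405],None,fx=4.2,fy=4.2,interpolation=cv2.INTER_CUBIC))
E
```

```text
t: 15.0
eef_pos: [0.5796, -0.1668, 0.1076]
tool_rot: [0.704, -0.703, -0.069, 0.074]
contact_force: [-6.0, 4.8, -1.2]
gripper_width: 0.18
```

View pics/s12z.png

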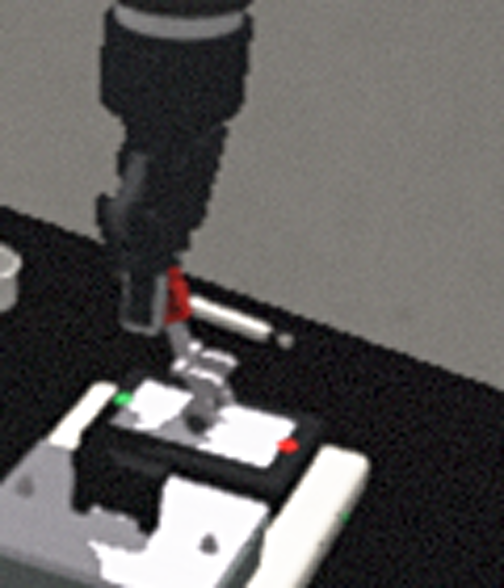

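View pics/wrist12.png

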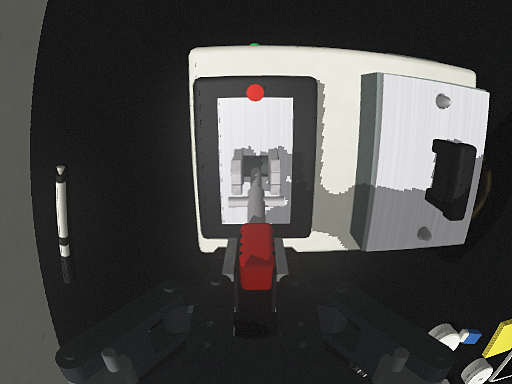

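The toggle now leans toward green, at about swing 0.97–0.99 by the TCP geometry. A small further push, then release.

```bash
python3 -m jog '[[[1.5,0.7,0],0],[[2.5,1.2,0],0],[[2.5,1.2,0],0],[[2.5,1.2,0],0]]'; python3 -m jog '[[[2.5,1.2,0],0],[[2.5,1.2,0],0],[[2.5,1.2,0],0],[[2.5,1.2,0],0],[[2.5,1.2,0],0],[[2.5,1.2,0],0]]' 45; python3 - <<'E'
from station import *
import cv2,numpy as np
for n in ["wrist","scene"]:
    c=read_camera(n); cv2.imwrite(f"pics/{n}13.png",c["img"][:,:,::-1]); i=c["img"][:,:,::-1]
    if n=="scene": cv2.imwrite("pics/s13z.png",cv2.resize(i[90:230,285:405],None,fx=4.2,fy=4.2,interpolation=cv2.INTER_CUBIC))
E
```

```text
t: 15.43
eef_pos: [0.5819, -0.1663, 0.1065]
tool_rot: [0.704, -0.703, -0.069, 0.074]
contact_force: [-5.8, 3.7, -0.3]
gripper_width: 0.178
t: 15.93
eef_pos: [0.5879, -0.1669, 0.1069]
tool_rot: [-0.703, 0.704, 0.072, -0.071]
contact_force: [-0.2, 0.1, -0.4]
gripper_width: 0.528
```

View pics/s13z.png

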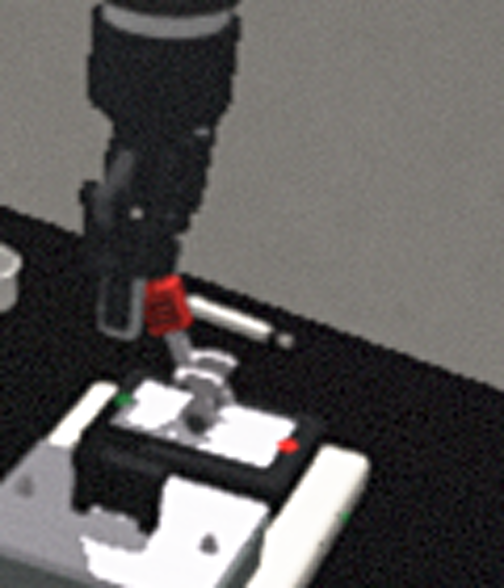

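View pics/wrist13.png

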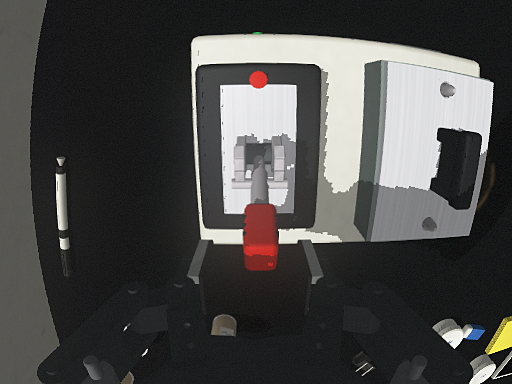

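Released, and the contact force is near zero. Retreat upward and away to check the lock with clear views.

```bash
python3 -m jog '[[[0,-20,0],0],[[0,-50,0],0],[[0,-85,0],0],[[0,-110,0],0],[[-10,-120,30],0],[[-30,-125,65],0],[[-40,-125,100],0],[[-40,-125,130],0],[[-40,-125,165],0],[[-40,-125,200],0],[[-40,-125,230],0],[[-40,-125,245],0],[[-40,-125,250],0],[[-40,-125,250],0],[[-40,-125,250],0]]'; python3 - <<'E'
from station import *
import cv2,numpy as np
for n in ["wrist","scene","top"]:
    c=read_camera(n); cv2.imwrite(f"pics/{n}14.png",c["img"][:,:,::-1]); i=c["img"][:,:,::-1]; np.savez(f"pics/{n}14.npz",**c)
    if n=="scene": cv2.imwrite("pics/s14z.png",cv2.resize(i[120:260,260:400],None,fx=4.2,fy=4.2,interpolation=cv2.INTER_CUBIC))
    if n=="top": cv2.imwrite("pics/t14z.png",cv2.resize(i[172:272,250:380],None,fx=6,fy=6,interpolation=cv2.INTER_CUBIC))
E
```

```text
t: 17.28
eef_pos: [0.4983, 0.069, 0.2317]
tool_rot: [-0.703, 0.704, 0.071, -0.071]
contact_force: [0.9, -1.3, -0.3]
gripper_width: 0.529
```

View pics/s14z.png

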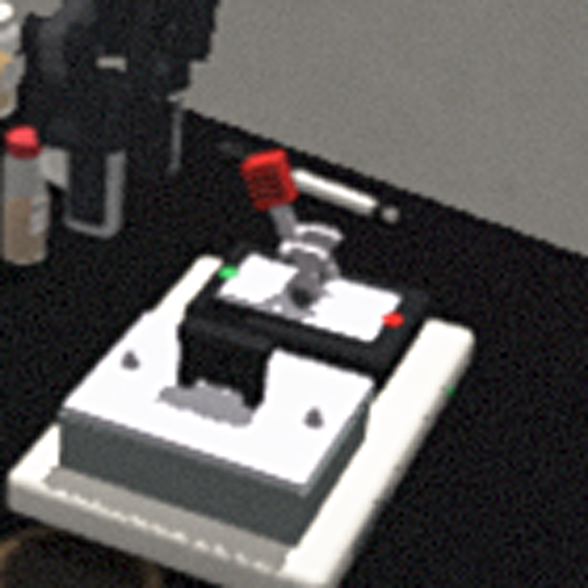

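View pics/t14z.png

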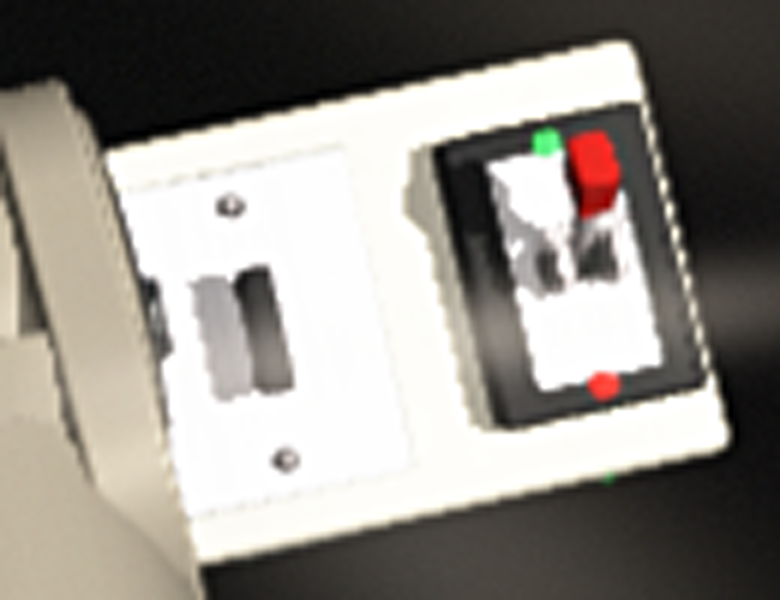

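View pics/top14.png

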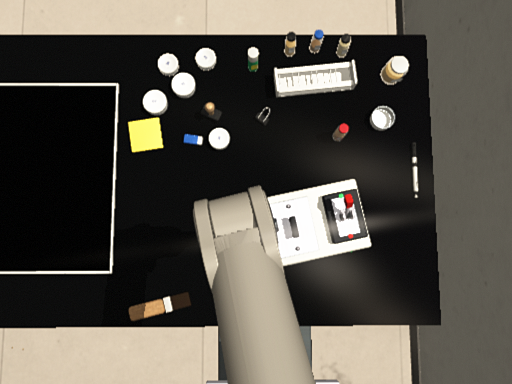

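Toggle stands at green, the cover is flat, and the bystanders are unmoved. To check that the knob sprang in, I'll compare the red blob with the projected knob model for pull 0 against larger pulls, calibrated on the starting picture.

```bash
python3 - <<'E'
from h import *
from scipy.optimize import minimize
a=.203; X=np.array([np.cos(a),np.sin(a),0]);Y=np.array([-np.sin(a),np.cos(a),0]);Z=np.array([0,0,1.])
def box(piv,sw,pull):
    th=sw-.5; n=np.sin(th)*X+np.cos(th)*Z; e=np.cos(th)*X-np.sin(th)*Z
    return [piv+n*(.066+pull+k*.014)+e*i*.011+Y*j*.008 for i in(-1,1) for j in(-1,1) for k in(-1,1)]
def cen(c,piv,sw,pull):
    h=cv2.convexHull(np.array([w2px(c,p) for p in box(piv,sw,pull)],np.float32)); m=cv2.moments(h)
    return np.array([m["m10"],m["m01"]])/m["m00"], m["m00"]
def red(c,win):
    i=c["img"].astype(int); m=((i[...,0]>90)&(i[...,1]<70)&(i[...,2]<70)).astype(np.uint8)
    k=np.zeros_like(m); x0,y0,x1,y1=win; k[y0:y1,x0:x1]=m[y0:y1,x0:x1]
    n,l,s,ce=cv2.connectedComponentsWithStats(k); j=1+np.argmax(s[1:,4]); return ce[j],s[j,4]
for n,win in (("scene",(310,150,365,190)),("top",(335,185,372,250))):
    c0=dict(np.load(f"pics/{n}0.npz"));c1=dict(np.load(f"pics/{n}14.npz")); piv=np.array([.543,-.1755,.06])
    r0,A0=red(c0,win); r1,A1=red(c1,win); p0,a0=cen(c0,piv,0,0)
    print(n,"start seen",r0,A0,"model",p0,a0); b=r0-p0
    for sw,pu in ((1,0),(.96,0),(1,.004),(1,.012),(.9,.01)):
        p,_=cen(c1,piv,sw,pu); print("  sw",sw,"pull",pu,"err",(r1-(p+b)).round(2))
    print("  end seen",r1,A1)
# cover from top
c=dict(np.load("pics/top14.npz"))
E
python3 -c "
from station import get_obs
o=get_obs();print(o['t'],o['contact_force'])"
```

```text
scene start seen [351.33333333 166.28333333] 60 model [349.61601695 168.54325517] 146.66659078607336
  sw 1 pull 0 err [-0.81  1.71]
  sw 0.96 pull 0 err [-1.8   1.93]
  sw 1 pull 0.004 err [-0.17  3.25]
  sw 1 pull 0.012 err [1.12 6.34]
  sw 0.9 pull 0.01 err [-2.11  6.13]
  end seen [324.15306122 161.17346939] 98
top start seen [355.875   232.03125] 32 model [353.98487019 228.12764906] 133.4668035178911
  sw 1 pull 0 err [-0.64 -4.56]
  sw 0.96 pull 0 err [-0.99 -5.52]
  sw 1 pull 0.004 err [-0.77 -3.58]
  sw 1 pull 0.012 err [-1.01 -1.6 ]
  sw 0.9 pull 0.01 err [-1.96 -4.95]
  end seen [348.7  199.67] 100
17.4333 [ 0.24848728 -0.11687373 -0.72544806]
```

The threshold missed much of the knob (32 of about 133 px at the start), so I'll redo the mask by colour ratio.

```bash
python3 - <<'E'
from h import *
a=.203; X=np.array([np.cos(a),np.sin(a),0]);Y=np.array([-np.sin(a),np.cos(a),0]);Z=np.array([0,0,1.])
def box(piv,sw,pull):
    th=sw-.5; n=np.sin(th)*X+np.cos(th)*Z; e=np.cos(th)*X-np.sin(th)*Z
    return [piv+n*(.066+pull+k*.014)+e*i*.011+Y*j*.008 for i in(-1,1) for j in(-1,1) for k in(-1,1)]
def cen(c,piv,sw,pull):
    h=cv2.convexHull(np.array([w2px(c,p) for p in box(piv,sw,pull)],np.float32)); m=cv2.moments(h)
    return np.array([m["m10"],m["m01"]])/m["m00"], m["m00"]
def red(c,win):
    i=c["img"].astype(int); m=((i[...,0]>40)&(i[...,0]>2*i[...,1])&(i[...,0]>2*i[...,2])).astype(np.uint8)
    k=np.zeros_like(m); x0,y0,x1,y1=win; k[y0:y1,x0:x1]=m[y0:y1,x0:x1]
    n,l,s,ce=cv2.connectedComponentsWithStats(k,connectivity=4); j=1+np.argmax(s[1:,4]); return ce[j],s[j,4],s[j,:4]
for n,w0,w1 in (("scene",(330,155,365,185),(310,150,345,180)),("top",(345,215,372,236),(335,185,372,215))):
    c0=dict(np.load(f"pics/{n}0.npz"));c1=dict(np.load(f"pics/{n}14.npz")); piv=np.array([.543,-.1755,.06])
    r0,A0,s0=red(c0,w0); r1,A1,s1=red(c1,w1); p0,a0=cen(c0,piv,0,0)
    print(n,"start",r0,A0,s0,"model",p0,a0,"end",r1,A1,s1); b=r0-p0
    for sw,pu in ((1,0),(.96,0),(1,.004),(1,.008),(1,.012)):
        p,_=cen(c1,piv,sw,pu); print("  sw",sw,"pull",pu,"raw",(r1-p).round(2),"bias-corr",(r1-(p+b)).round(2))
E
```

```text
scene start [349.25531915 169.16312057] 141 [341 162  17  16] model [349.61601695 168.54325517] 146.66659078607336 end [323.58       161.90666667] 150 [317 155  14  15]
  sw 1 pull 0 raw [0.34 0.18] bias-corr [ 0.7  -0.44]
  sw 0.96 pull 0 raw [-0.66  0.4 ] bias-corr [-0.3  -0.22]
  sw 1 pull 0.004 raw [0.98 1.72] bias-corr [1.34 1.1 ]
  sw 1 pull 0.008 raw [1.62 3.26] bias-corr [1.98 2.64]
  sw 1 pull 0.012 raw [2.26 4.81] bias-corr [2.63 4.19]
top start [355.55405405 228.36486486] 74 [351 222   9  13] model [353.98487019 228.12764906] 133.4668035178911 end [348.58762887 200.21649485] 97 [345 194   9  14]
  sw 1 pull 0 raw [ 1.13 -0.11] bias-corr [-0.44 -0.34]
  sw 0.96 pull 0 raw [ 0.78 -1.07] bias-corr [-0.79 -1.31]
  sw 1 pull 0.004 raw [1.01 0.87] bias-corr [-0.56  0.63]
  sw 1 pull 0.008 raw [0.89 1.86] bias-corr [-0.68  1.62]
  sw 1 pull 0.012 raw [0.76 2.85] bias-corr [-0.8   2.61]
```

Both cameras fit swing ≈ 1.0 with pull ≈ 0 to within half a pixel. The cover is seated, the bystanders are where they were, and the arm is clear. Handing in.

```bash
python3 -c "
from station import *
hand_in(); o=get_obs(); print(o['t'],o['contact_force'])"
```

```text
the job is handed in; nothing more can be done
the job is handed in; nothing more can be done
```

The job is done and handed in at about 17.4 s of the 51 s allowed. No verdict was reported.

- **Cover:** I gripped the plate by its black bar and carried it level. I centred the near hole over its pin by looking through the hole with the wrist camera, lowered the plate until it rested on the platform, and let go.
- **Toggle:** I pulled the knob out about 11 mm, swung it over to the green mark and released it.

**Last checks**
- The final pictures show the plate flat on the platform with both pins through it.
- The knob position in the scene and top views fits swing about 1.0 and pull about 0, to within 0.7 pixel. A pull of 8 mm or more would be 1.6 to 2.6 pixels off.
- The vial, tin and eraser look unmoved.
- The arm is clear of everything, with contact force near zero.

**Checks that disagreed**
- The top and wrist cameras differed by 2–3 mm on the seat's sideways position. My first correction was about 2.7 mm off, and I fixed it after seeing the pin through the hole.
- My first check of the knob's pull was unreliable because the red mask missed most of the knob, so I redid it with a better mask.

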